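# Push a greaser onto a tilted bearing nipple and hold it down

### The job

Take the push-type greaser out of its wooden stand and press its mouth squarely onto the tilted grease nipple of the bearing block, pushing along the nipple's axis until it snaps over the nipple's head and the nipple's sprung collar is pushed fully down. Do not let go or ease off: the program finishes while the gripper still holds the greaser and keeps the collar pressed fully down against its spring. Leave the small parts that lie around where they are.

Things in the scene. Friction and masses are not known exactly. Their poses are not given: they have to be found in the camera images.
- bearing: Grey pillow-block bearing with a steel shaft stub through it, fixed to the bench; foot 64 x 156 mm, housing top 83 mm high. Origin at the centre of its underside; the shaft runs along its y; the nipple leans 30 degrees from vertical towards its -x (the robot's side).
- nipple_tip (a point): Rounded tip of the fixed grease nipple stem on the bearing housing, about 113 mm above the bench and 40 mm to the bearing's -x. z points outward along the nipple's axis (30 degrees off vertical). The stem is 10 mm thick with a ball head of 16 mm diameter, and the tip stands 18 mm proud of the collar's face at rest.
- collar_face (a point): Centre of the upper face of the sprung steel collar (32 mm across, 6 mm thick) round the nipple stem; 18 mm below the tip along the axis at rest; it moves down with the collar. z points outward along the nipple's axis.
- collar (a joint): How far the collar is pushed down the nipple, in m: 0 at rest, 0.011 at its stop; fully down means beyond 0.009. Push needed: 7 to 14 N from 1 mm before the nose meets the collar until the greaser's jaws pass the head at about 0.005, then (snap) only 3 to 8 N at 0.008, and 8 to 15 N near the stop. If the push is eased, the spring lifts collar and greaser by some mm or right off.
- stand: Square wooden stand, 84 x 84 x 30 mm, fixed to the bench, with a 34 mm wide, 27 mm deep hole in the middle of its top in which the greaser stands. Origin at the centre of its underside.
- greaser_grip (a point): Where to grip the loose greaser (about 0.25 kg): half-way up its round grip of 30 mm diameter and 48 mm length, on its axis, 56 mm from the mouth. It starts upright, mouth down, this point 62 mm above the bench. z points from the mouth to the end cap.
- greaser_mouth (a point): Centre of the greaser's open mouth, at the end of its nose: a bore of 19.6 mm, 31 mm deep, with three small sprung ball jaws 15 mm up inside it, that goes over the nipple stem until the nose's rim meets the collar. z points from the mouth back to the end cap.
- greaser: The loose push-type greaser, 92 mm long; origin at the centre of its mouth. From the mouth along z: nose of 30 mm diameter (0 to 24 mm), flange of 46 mm (24 to 32 mm) that rests on the stand, grip of 30 mm (32 to 80 mm), end cap of 38 mm (80 to 92 mm).
- collet_1: Loose steel collet standing behind the work, 25 mm across, 40 mm high; bystander. Origin under its centre.
- collet_2: Loose steel collet standing in front of the work, 22 mm across, 26 mm high; bystander. Origin under its centre.
- pencil: Loose black pencil, 135 mm long, lying between stand and bearing; bystander; origin under its middle.
There are look-alikes about, which are no part of the job. There is more than one size of the bearing; the job needs the smaller.

How it is judged:
By the outcome, as a careful person would: the job done as asked, in the order asked, and still so for the second after the job is handed in, while the arm keeps its last pose, push and grip.
It also fails if it takes over 35 s, if anything falls off the work surface, if the arm or the gripper's body presses on something with over 40 N, if the wrist force passes 120 N, or if a joint passes its speed limit or range.

### The arm

A 6-joint arm with a two-finger parallel gripper is mounted at the origin on a cart in front of the work surface, level with it; the furniture and walls round the work are solid. World frame = base frame: x ahead of the robot, y to its left, z up, the work surface at z = 0. Lengths are in m, angles in rad, forces in N, time in s.
With the tool pointing down it reaches from about 0.2 to 0.875 m from the base axis. Payload 3.4 kg.
Tool frame: the origin (TCP) lies midway between the tips of the shut fingers; the grasp point (between the pads) lies 19 mm behind it; z points along the fingers, y is the direction in which the jaws open and shut (so a half turn about z gives the same grasp; the last joint's range is limited). The gripper opens to 94 mm and grips with 3 to 60 N. Pads are 16 mm wide; open, the fingers measure 119 mm over their backs; the gripper's body (75 mm by 177 mm) begins 78 mm behind the grasp point.
Start: joints at [-1.443, 0.276, 1.505, -0, 1.361, -0.121], TCP at [0.142, -0.557, 0.178] pointing down, gripper open.
Joint ranges: [-2.89, 2.89], [-0.75, 2.08], [0.22, 2.7], [-1.18, 4.32], [0.11, 2.71], [-2.7, 2.7]. Speed limits (rad/s): [2.57, 2.57, 3.14, 3.14, 3.14, 3.14].

### API

Orientations are given as [roll, pitch, yaw] about the fixed x, y, z axes, in that order (R = Rz(yaw) Ry(pitch) Rx(roll)).
In Python, from cell import arm, camera, ticket gives the robot as it stands.
- The arm moves only by the shell command python3 -m crank 'ROWS' [FORCE]. ROWS is JSON, a list of rows, each an object with "angular": the turn, a rotation vector about the tool's x, y, z in rad, a list of three; "travel": the shift along the tool's x, y, z in m, a list of three; "claw": the finger opening in m, from 0 to 0.094. In form: [{"angular": [rx, ry, rz], "travel": [x, y, z], "claw": claw}, ...]. A call has 1 to 10 rows; each row is the pose to reach, as a shift and turn from the pose commanded when the call began, along the tool's axes at that moment; what a row does not reach only later rows make up. A row lasts 1/10 s, in which the tool goes at most 50 mm and 8.59 degrees, less where a joint would pass 70% of its speed; a pose out of reach is approached as far as the arm can. A call with a gripper value outside its range is refused whole. The fingers move at their own pace and stop on an object; FORCE is the grip in N (left out, the last holds). Time passes only in rows, so rows that repeat a pose let the fingers close. It gives the time, the measured TCP pose, the force and the opening at its end, in the units of the state.
- arm.sense(): the state, without advancing time (a new reading comes with each control period).
- camera(name): name is "scene" or "top" or "wrist"; returns a dict with "image" (384x512x3 uint8, red, green, blue), "K" (3x3 intrinsics, pixels), "k1" (the pictures are not rectified: a ray, as slopes to the right and down, at radius r is drawn at 1 + k1 r^2 times it, then the intrinsics apply), "pose" (4x4, takes a point from camera to world coordinates). Camera axes: x right, y up, looking along -z (the intrinsics and any distortion apply to the point x, -y, -z); pixel columns grow to the right and rows downward; lengths in m; the calibration is good to about 2 mm. A picture is of the moment at which its call begins. There is no depth.
- ticket.close_job(): hands the job in, once; it reports no verdict.
The state is a dict: "time": time; "qpos": joint angles; "dq": joint speeds; "joint_torque": joint torques, N m; "position": TCP position; "tcp_rot": TCP orientation; "wrist_force": force on the tool from outside, world axes, zero at the start; "wrist_torque": the same for the moment, N m; "gripper_width": opening from 0.0 (shut) to 1.0 (fully open).
Only numpy, scipy, OpenCV 4.12 (cv2) and the standard library are available. Lean on these libraries where they do the work, as an engineer would, in place of code of your own. Each camera call takes 0.05 s, during which the arm holds its last target. There are 200 camera calls.

## Working session

There is one attempt and no reset: what is moved stays moved. The work goes in short steps, Python scripts to look and compute and a shell command to move; the robot and the scene stay as the last step left them, time stands still between calls to the robot, and variables do not carry over. Pictures are saved under pics/ and viewed, about 8 in all and at most 12, crops included, and the job is handed in when it is done.

```bash
ls; mkdir -p pics; python3 - <<'E'
from cell import arm,camera
import cv2,numpy as np
print(arm.sense())
ims=[]
for n in("scene","top"):
    c=camera(n); np.savez('pics/%s0.npz'%n,**c); cv2.imwrite('pics/%s0.png'%n,c['image'][:,:,::-1]); print(n,c['K'],c['k1'],c['pose'])
    
E
```

```text
pics
{'time': 0.0, 'qpos': array([-1.44299163e+00,  2.76566942e-01,  1.50606579e+00,  3.56163057e-05,
        1.36065611e+00, -1.20953008e-01]), 'dq': array([ 0.00157927, -0.00052266,  0.00047493, -0.00044525, -0.00080678,
        0.00096769]), 'joint_torque': array([ 1.80549338e-03, -4.04577720e+01, -2.37230158e+01,  7.04352907e-02,
        3.42596916e-02, -1.47003411e-04]), 'position': array([ 0.14152716, -0.5567234 ,  0.17724758]), 'tcp_rot': array([-3.13991305e+00, -2.39225909e-04,  2.48750042e-01]), 'wrist_force': array([ 0.45125088,  0.90875343, -0.68702425]), 'wrist_torque': array([ 0.00349856, -0.05059615,  0.02007069]), 'gripper_width': 0.9954083584083988}
scene [[378.76645315   0.         256.00881609]
 [  0.         378.76645315 196.30398195]
 [  0.           0.           1.        ]] 0.025611229346445333 [[-0.65733343  0.5039266  -0.56033093 -0.13147258]
 [-0.75338581 -0.4571501   0.47267707  0.34985079]
 [-0.01796079  0.73285181  0.68015119  0.87017316]
 [ 0.          0.          0.          1.        ]]
top [[450.84011957   0.         252.68687913]
 [  0.         450.84011957 186.13972699]
 [  0.           0.           1.        ]] -0.13542596307119795 [[ 5.55962479e-04  9.76558836e-01 -2.15249928e-01  1.96576068e-01]
 [-9.99981589e-01 -7.57732126e-04 -6.02054671e-03 -1.82427049e-01]
 [-6.04251987e-03  2.15249312e-01  9.76540435e-01  1.48926373e+00]
 [ 0.00000000e+00  0.00000000e+00  0.00000000e+00  1.00000000e+00]]
```

View pics/scene0.png

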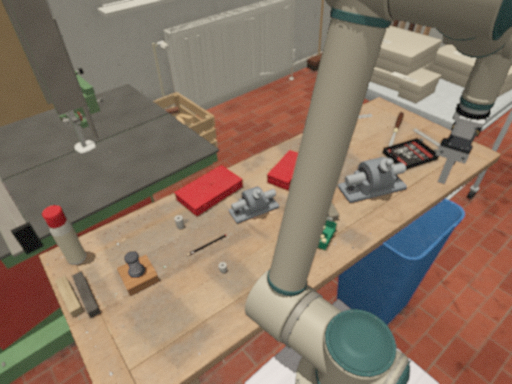

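View pics/top0.png

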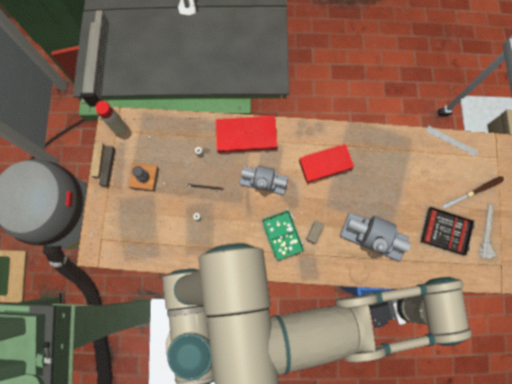

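Two bearing candidates in the top view: one at (263,180), about 47 px long (≈156 mm at this scale), and one at (376,236), about 70 px (≈230 mm). The first fits the 156 mm foot. The stand with the greaser is at (143,177), the pencil at (206,186), and the collets at (199,152) and (197,216). I'll confirm with an enlarged crop.

```bash
cat > h.py <<'E'
import numpy as np,cv2
def ray(c,u,v):
    K=c['K']; k=float(c['k1'])
    d=np.array([(u-K[0,2])/K[0,0],(v-K[1,2])/K[1,1]]); s=d.copy()
    for _ in range(30): s=d/(1+k*(s@s))
    P=c['pose']; r=P[:3,:3]@np.array([s[0],-s[1],-1]); return P[:3,3],r/np.linalg.norm(r)
def onz(c,u,v,z):
    o,r=ray(c,u,v); return o+r*(z-o[2])/r[2]
def proj(c,p):
    P=c['pose']; q=P[:3,:3].T@(np.asarray(p)-P[:3,3]); s=np.array([q[0],-q[1]])/-q[2]
    s=s*(1+float(c['k1'])*(s@s)); return s*[c['K'][0,0],c['K'][1,1]]+c['K'][:2,2]
def meet(rays):
    A=np.zeros((3,3));b=np.zeros(3)
    for o,r in rays:
        M=np.eye(3)-np.outer(r,r);A+=M;b+=M@o
    p=np.linalg.solve(A,b); return p,[np.linalg.norm((np.eye(3)-np.outer(r,r))@(p-o)) for o,r in rays]
E
python3 - <<'E'
import numpy as np,cv2
from h import *
t=np.load('pics/top0.npz');s=np.load('pics/scene0.npz')
def crop(c,x,y,w,h,f): return cv2.resize(c['image'][y:y+h,x:x+w,::-1],None,fx=f,fy=f,interpolation=cv2.INTER_CUBIC)
a=crop(t,225,150,80,60,5);b=crop(t,110,150,80,60,5);c=crop(s,215,175,80,60,5);d=crop(s,105,240,80,60,5)
cv2.imwrite('pics/c1.png',np.vstack([np.hstack([a,b]),np.hstack([c,d])]))
print('stand',onz(t,143,177,.03),onz(t,140,172,.098),'bearing',onz(t,263,180,.04))
print('stand scene',onz(s,138,274,.03),onz(s,131,257,.098))
for p in ((246,180),(280,184)): print(onz(t,*p,.01))
E
```

```text
stand [0.54998168 0.19538305 0.03      ] [0.55007696 0.18851569 0.098     ] bearing [ 0.53675499 -0.20753066  0.04      ]
stand scene [0.54260574 0.20173038 0.03      ] [0.54778123 0.20164806 0.098     ]
[ 0.54384529 -0.15075637  0.01      ]
[ 0.52993602 -0.26518315  0.01      ]
```

View pics/c1.png

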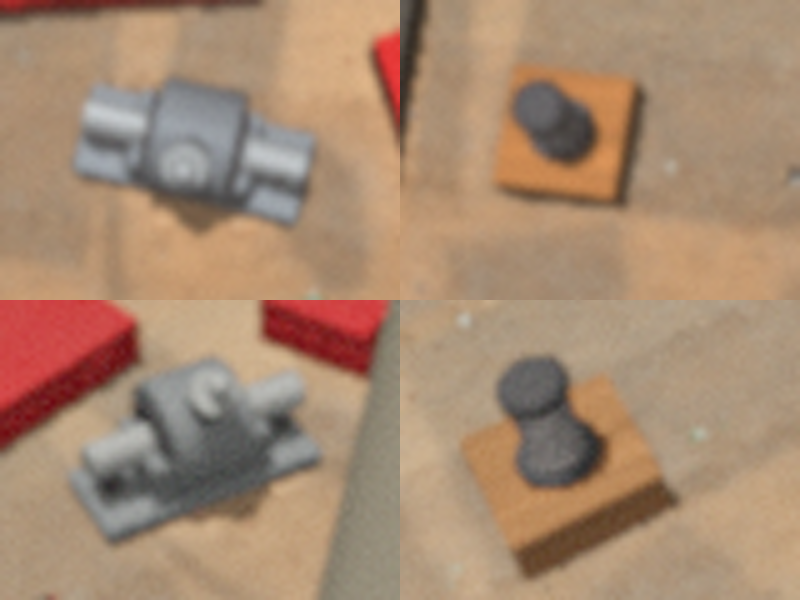

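The crop confirms it. The small bearing's nipple faces the robot, with its tip at top (261.6,183.6) and scene (257,194). The greaser stands in the stand, with its cap at top (137.6,170.6) and scene (131.6,257.4). Next I measure both and check the fingers in the wrist view.

```bash
python3 - <<'E'
import numpy as np,cv2
from h import *
from cell import camera
t=np.load('pics/top0.npz');s=np.load('pics/scene0.npz')
print('cap',meet([ray(t,137.6,170.6),ray(s,131.6,257.4)]))
print('cap z98',onz(t,137.6,170.6,.098),onz(s,131.6,257.4,.098))
print('tip',meet([ray(t,261.4,183.3),ray(s,257,194)]), onz(t,261.4,183.3,.113),onz(s,257,194,.113))
# shaft ends / foot edge in top crop
q=lambda x,y,z: onz(t,225+x/5-.4,150+y/5-.4,z)
for a,b,z in (((75,172),(297,222),.012),((82,118),(305,160),.05)):
    A,B=q(*a,z),q(*b,z); print(A,B,np.degrees(np.arctan2(A[0]-B[0],A[1]-B[1])),np.linalg.norm(A-B))
c=camera('wrist'); print(c['K'],c['k1'],c['pose']); cv2.imwrite('pics/w0.png',c['image'][:,:,::-1])
E
```

```text
cap (array([0.55739306, 0.1993141 , 0.08541947]), [np.float64(0.000915148958105262), np.float64(0.0009151489581052357)])
cap z98 [0.55475146 0.196659   0.098     ] [0.54556743 0.20111315 0.098     ]
tip (array([ 0.51471459, -0.2008021 ,  0.09161588]), [np.float64(0.0010837208553010323), np.float64(0.001083720855301023)]) [ 0.50901433 -0.20121093  0.113     ] [ 0.49789053 -0.18511311  0.113     ]
[ 0.52959188 -0.12934367  0.012     ] [ 0.4952034  -0.27803014  0.012     ] 13.02250093189208 0.15261138373631503
[ 0.55745806 -0.13506594  0.05      ] [ 0.52897139 -0.28141356  0.05      ] 11.014928801838307 0.14909431781302954
[[277.28233141   0.         256.215044  ]
 [  0.         277.28233141 191.08088654]
 [  0.           0.           1.        ]] 0.008513846373051973 [[ 0.24477525  0.93684894  0.24979821  0.21435998]
 [-0.96957846  0.23694781  0.06142761 -0.53833097]
 [-0.00164074 -0.25723492  0.96634751  0.38438815]
 [ 0.          0.          0.          1.        ]]
```

View pics/w0.png

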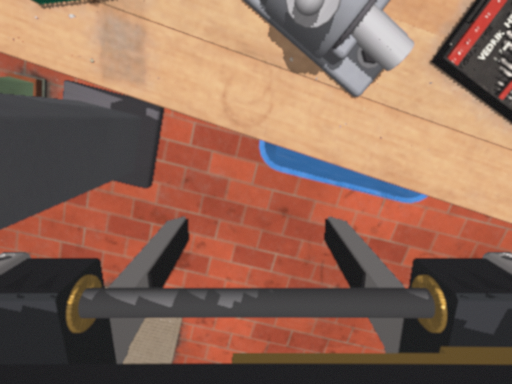

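The wrist view shows two straight fingers with tips near (187,225) and (327,225). Whether there is relief behind the pads for the 38 mm cap decides how I tilt the grasp, so I enlarge a finger.

```bash
python3 - <<'E'
import cv2,numpy as np
i=cv2.imread('pics/w0.png')[205:370,90:420]; i=cv2.convertScaleAbs(i,alpha=2.0,beta=10)
cv2.imwrite('pics/w0c.png',cv2.resize(i,None,fx=2.4,fy=2.4,interpolation=cv2.INTER_CUBIC))
E
```

```text
(no output)
```

View pics/w0c.png

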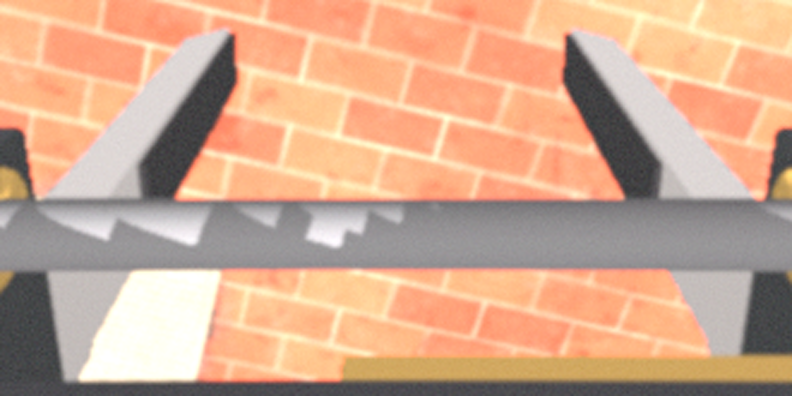

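```bash
python3 - <<'E'
import numpy as np
from h import *
from cell import camera,arm
from scipy.spatial.transform import Rotation as R
c=camera('wrist'); s=arm.sense(); Rt=R.from_euler('xyz',s['tcp_rot']).as_matrix(); p=s['position']
f=lambda q: proj(c,p+Rt@np.array(q))
full=lambda x,y:(90+x/2.4,205+y/2.4)
print('cam in tool',Rt.T@(c['pose'][:3,3]-p))
for sg in(1,-1):
  for z in(0,-.02,-.03,-.038,-.045,-.05,-.06): print(sg,z,[((f((.008,sg*y,z))-[90,205])*2.4).round(0).tolist() for y in(.047,.051,.055,.0595)])
E
```

```text
cam in tool [ 0.07520613 -0.00030403 -0.20694743]
1 0 [[544.0, 2.0], [557.0, 2.0], [569.0, 2.0], [583.0, 2.0]]
1 -0.02 [[559.0, 23.0], [572.0, 23.0], [586.0, 23.0], [601.0, 23.0]]
1 -0.03 [[567.0, 35.0], [581.0, 35.0], [595.0, 35.0], [611.0, 35.0]]
1 -0.038 [[574.0, 46.0], [589.0, 46.0], [604.0, 45.0], [620.0, 45.0]]
1 -0.045 [[581.0, 56.0], [596.0, 55.0], [612.0, 55.0], [629.0, 55.0]]
1 -0.05 [[586.0, 63.0], [602.0, 63.0], [618.0, 63.0], [635.0, 63.0]]
1 -0.06 [[597.0, 80.0], [614.0, 80.0], [631.0, 80.0], [650.0, 80.0]]
-1 0 [[256.0, 3.0], [244.0, 3.0], [232.0, 3.0], [218.0, 3.0]]
-1 -0.02 [[242.0, 23.0], [229.0, 23.0], [215.0, 23.0], [200.0, 23.0]]
-1 -0.03 [[234.0, 35.0], [220.0, 35.0], [206.0, 35.0], [190.0, 36.0]]
-1 -0.038 [[227.0, 46.0], [213.0, 46.0], [198.0, 46.0], [181.0, 46.0]]
-1 -0.045 [[221.0, 56.0], [205.0, 56.0], [190.0, 56.0], [173.0, 56.0]]
-1 -0.05 [[215.0, 64.0], [200.0, 64.0], [184.0, 64.0], [166.0, 64.0]]
-1 -0.06 [[204.0, 80.0], [188.0, 80.0], [171.0, 80.0], [152.0, 80.0]]
```

```bash
cat >> h.py <<'E'
from scipy.spatial.transform import Rotation as Ro
def go(pos,rot):
    "row from present pose to TCP pos (m), rot Rotation"
    from cell import arm
    s=arm.sense(); R=Ro.from_euler('xyz',s['tcp_rot'])
    t=R.inv().apply(np.asarray(pos)-s['position']); a=(R.inv()*rot).as_rotvec()
    print('angular',a.round(4).tolist(),'travel',t.round(4).tolist())
E
python3 - <<'E'
from h import *
go([.3,-.2,.33],Ro.from_euler('xyz',[np.pi,0.3,.3]))
R=Ro.from_euler('xyz',[np.pi,np.pi/4,.3]); z=R.as_matrix()[:,2]
print(z); go(np.array([.55,.199,.062])+z*(.019-.12),R)
E
```

```text
angular [-0.0087, -0.3001, -0.0507] travel [0.2415, -0.3071, -0.1521]
[-0.67552491 -0.20896434 -0.70710678]
angular [-0.0211, -0.7854, -0.0481] travel [0.6534, -0.6357, 0.0449]
```

```bash
python3 -m crank '[{"angular":[0,0,0],"travel":[0,0,-0.05],"claw":0.094},{"angular":[0,0,0],"travel":[0.01,-0.02,-0.1],"claw":0.094},{"angular":[-0.0087,-0.3,-0.05],"travel":[0.24,-0.307,-0.152],"claw":0.094},{"angular":[-0.0087,-0.3,-0.05],"travel":[0.24,-0.307,-0.152],"claw":0.094},{"angular":[-0.0087,-0.3,-0.05],"travel":[0.24,-0.307,-0.152],"claw":0.094},{"angular":[-0.0087,-0.3,-0.05],"travel":[0.24,-0.307,-0.152],"claw":0.094},{"angular":[-0.0087,-0.3,-0.05],"travel":[0.24,-0.307,-0.152],"claw":0.094},{"angular":[-0.0087,-0.3,-0.05],"travel":[0.24,-0.307,-0.152],"claw":0.094},{"angular":[-0.0087,-0.3,-0.05],"travel":[0.24,-0.307,-0.152],"claw":0.094},{"angular":[-0.0087,-0.3,-0.05],"travel":[0.24,-0.307,-0.152],"claw":0.094}]'
python3 - <<'E'
from h import *
R=Ro.from_euler('xyz',[np.pi,np.pi/4,.3]); z=R.as_matrix()[:,2]
go(np.array([.55,.199,.062])+z*(.019-.12),R)
E
```

```text
time: 1.2
position: [0.2995, -0.1977, 0.3307]
tcp_rot: [3.141, 0.298, 0.302]
wrist_force: [0.1, -0.0, 0.5]
gripper_width: 0.998
angular [0.002, -0.487, 0.0016] travel [0.4676, -0.3041, 0.0622]
```

```bash
python3 - <<'E'
from h import *
from cell import camera
c=camera('wrist'); np.savez('pics/w1.npz',**c); print(proj(c,[.509,-.201,.113]))
E
python3 -m crank '[{"angular":[0,-0.1,0],"travel":[0.04,-0.03,0],"claw":0.094},{"angular":[0.002,-0.487,0],"travel":[0.468,-0.304,0.062],"claw":0.094},{"angular":[0.002,-0.487,0],"travel":[0.468,-0.304,0.062],"claw":0.094},{"angular":[0.002,-0.487,0],"travel":[0.468,-0.304,0.062],"claw":0.094},{"angular":[0.002,-0.487,0],"travel":[0.468,-0.304,0.062],"claw":0.094},{"angular":[0.002,-0.487,0],"travel":[0.468,-0.304,0.062],"claw":0.094},{"angular":[0.002,-0.487,0],"travel":[0.468,-0.304,0.062],"claw":0.094},{"angular":[0.002,-0.487,0],"travel":[0.468,-0.304,0.062],"claw":0.094},{"angular":[0.002,-0.487,0],"travel":[0.468,-0.304,0.062],"claw":0.094},{"angular":[0.002,-0.487,0],"travel":[0.468,-0.304,0.062],"claw":0.094}]'
python3 - <<'E'
from h import *
from cell import camera
c=camera('wrist'); np.savez('pics/w2.npz',**c)
w=np.load('pics/w1.npz')
print(proj(c,[.55,.199,.098]),proj(c,[.55,.199,.03]))
a,b=c['image'][:,:,::-1],w['image'][:,:,::-1]
cv2.imwrite('pics/w12.png',np.vstack([cv2.resize(a,(400,300)),cv2.resize(b,(400,300))]))
E
```

```text
[317.48783912 -56.80456209]
time: 2.25
position: [0.5845, 0.1714, 0.1532]
tcp_rot: [-3.141, 0.787, 0.298]
wrist_force: [0.7, 0.5, 0.9]
gripper_width: 0.999
[219.12599777 174.11344532] [223.30304218 121.98722411]
```

View pics/w12.png

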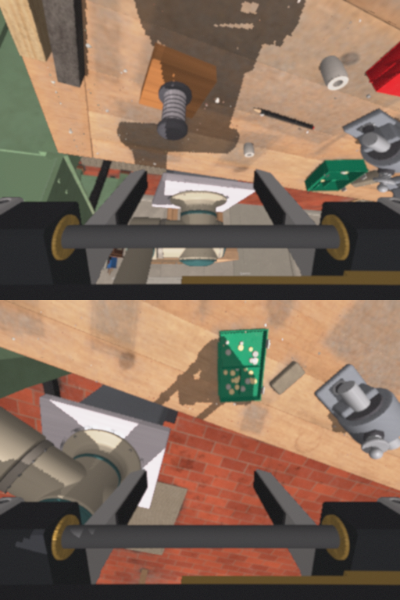

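The top panel shows the greaser (cap near full-resolution (221,165)) ahead of the open fingers. I finish the move, then measure on a crop.

```bash
python3 -m crank '[{"angular":[0,0,0],"travel":[0.053,-0.036,0],"claw":0.094},{"angular":[0,0,0],"travel":[0.053,-0.036,0],"claw":0.094},{"angular":[0,0,0],"travel":[0.053,-0.036,0],"claw":0.094}]'
python3 - <<'E'
from h import *
from cell import camera
c=camera('wrist'); np.savez('pics/w3.npz',**c)
im=c['image'][:,:,::-1]
for z in(.098,.086,.034,.03,0): print(z,proj(c,[.55,.199,z]))
u,v=proj(c,[.55,.199,.06]).astype(int); print(u,v); u0,v0=u-70,max(v-70,0); print(u0,v0)
cv2.imwrite('pics/w3.png',cv2.resize(im[v0:v0+140,u0:u0+140],None,fx=4.2,fy=4.2,interpolation=cv2.INTER_CUBIC))
E
```

```text
time: 2.6
position: [0.6077, 0.2166, 0.1144]
tcp_rot: [-3.14, 0.792, 0.302]
wrist_force: [-0.7, 0.0, -0.1]
gripper_width: 0.997
0.098 [256.60231054 225.39437529]
0.086 [256.61070875 214.56692309]
0.034 [256.64349448 172.42950915]
0.03 [256.64579974 169.47455194]
0 [256.66222962 148.44379959]
256 192
186 122
```

View pics/w3.png

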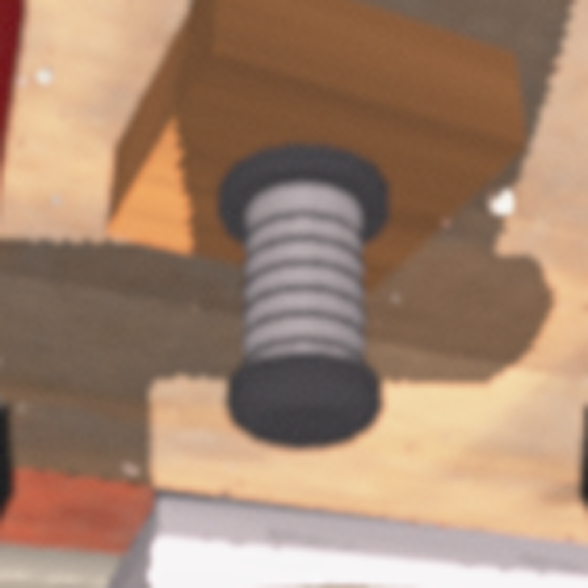

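```bash
python3 - <<'E'
from h import *
from scipy.optimize import least_squares
c=np.load('pics/w3.npz'); th=np.linspace(0,2*np.pi,180)
def ring(p,r,z): return np.array([proj(c,[p[0]+r*np.cos(a),p[1]+r*np.sin(a),z]) for a in th])
def f(p):
    cp=np.vstack([ring(p,.019,.098),ring(p,.019,.086)]); fl=np.vstack([ring(p,.023,.038),ring(p,.023,.03)])
    return np.array([cp[:,1].max(),cp[:,0].min(),cp[:,0].max(),fl[:,1].min(),fl[:,0].min(),fl[:,0].max()])
F=lambda x,y:(186+x/4.2-.4,122+y/4.2-.4)
obs=np.array([F(0,447)[1],F(228,0)[0],F(381,0)[0],F(0,145)[1],F(219,0)[0],F(388,0)[0]])
r=least_squares(lambda p:f(p)-obs,[.55,.199],x_scale=.01,diff_step=1e-3); print(r.x,r.fun.round(1))
g=[*r.x,.062]; R=Ro.from_euler('xyz',[np.pi,np.pi/4,.3]); z=R.as_matrix()[:,2]
for d in(.1,.03,0): go(np.array(g)+z*(.019-d),R)
t=np.load('pics/top0.npz');print(proj(t,[*r.x,.098]))
E
```

```text
[0.55449881 0.19890843] [ 2.8 -1.   0.8 -1.3 -0.7  0.8]
angular [-0.0011, 0.0036, -0.0006] travel [-0.0018, 0.0001, -0.003]
angular [-0.0011, 0.0036, -0.0006] travel [-0.0015, 0.0002, 0.067]
angular [-0.0011, 0.0036, -0.0006] travel [-0.0014, 0.0002, 0.097]
[136.9105668  170.67842731]
```

```bash
python3 -m crank '[{"angular":[0,0,0],"travel":[-0.003,0,0.03],"claw":0.07},{"angular":[0,0,0],"travel":[-0.003,0,0.06],"claw":0.07},{"angular":[0,0,0],"travel":[-0.003,0,0.08],"claw":0.07},{"angular":[0,0,0],"travel":[-0.003,0,0.095],"claw":0.07},{"angular":[0,0,0],"travel":[-0.003,0,0.0955],"claw":0.06},{"angular":[0,0,0],"travel":[-0.003,0,0.0955],"claw":0.05}]' 60
python3 - <<'E'
from h import *
from cell import camera
c=camera('wrist'); np.savez('pics/w4.npz',**c)
cv2.imwrite('pics/w4.png',c['image'][:,:,::-1])
E
```

```text
time: 3.25
position: [0.5426, 0.1945, 0.0535]
tcp_rot: [3.142, 0.784, 0.297]
wrist_force: [0.3, -0.6, 0.0]
gripper_width: 0.608
```

View pics/w4.png

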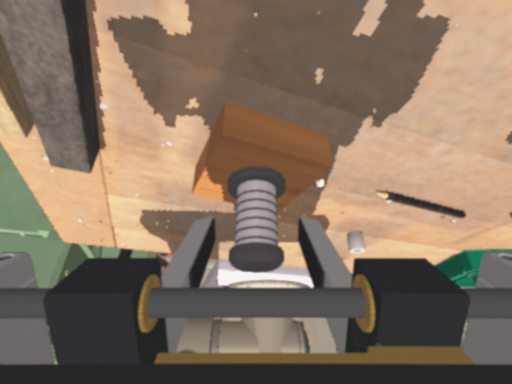

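```bash
python3 -m crank '[{"angular":[0,0,0],"travel":[0,0,0],"claw":0.04},{"angular":[0,0,0],"travel":[0,0,0],"claw":0.03},{"angular":[0,0,0],"travel":[0,0,0],"claw":0.02},{"angular":[0,0,0],"travel":[0,0,0],"claw":0.01},{"angular":[0,0,0],"travel":[0,0,0],"claw":0.01},{"angular":[0,0,0],"travel":[0,0,0],"claw":0.01}]' 60
python3 - <<'E'
from h import *
from cell import camera,arm
c=camera('wrist'); np.savez('pics/w5.npz',**c)
cv2.imwrite('pics/w5.png',cv2.resize(cv2.convertScaleAbs(c['image'][130:300,150:370,::-1],alpha=1.5),None,fx=3.5,fy=3.5,interpolation=cv2.INTER_CUBIC))
R=Ro.from_euler('xyz',arm.sense()['tcp_rot']);p=arm.sense()['position']
print(R.inv().apply([0,0,1]), [((proj(c,p+R.apply([.008,y,z]))-[150,130])*3.5).round() for y in(-.015,.015) for z in (0,-.019)])
E
```

```text
time: 3.9
position: [0.5423, 0.195, 0.052]
tcp_rot: [3.141, 0.786, 0.298]
wrist_force: [1.8, -1.8, 2.5]
gripper_width: 0.276
[-7.07708873e-01  5.99290167e-04 -7.06503922e-01] [array([307., 264.]), array([301., 293.]), array([441., 264.]), array([447., 293.])]
```

View pics/w5.png

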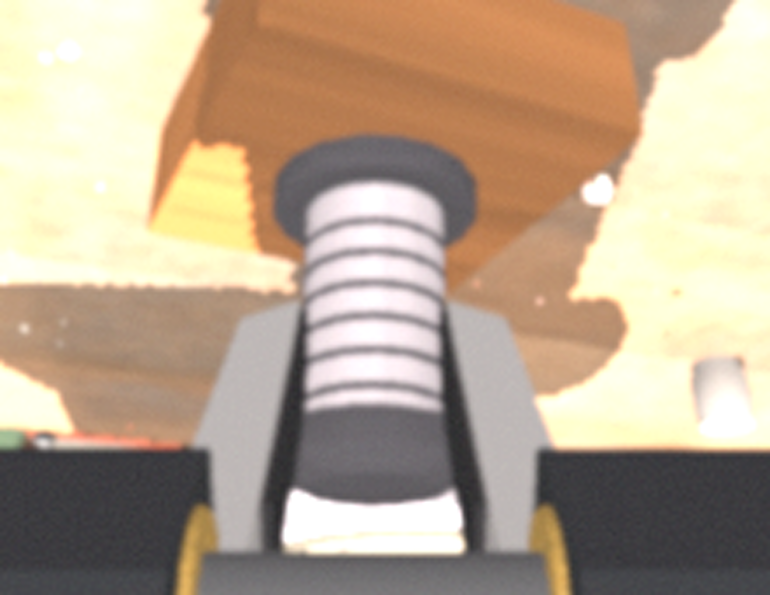

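The pads are on the grip, but the tips reach only to about its axis in the image (crop row 305). I reopen slightly, go 6 mm deeper and grip again.

```bash
python3 -m crank '[{"angular":[0,0,0],"travel":[0,0,0],"claw":0.045},{"angular":[0,0,0],"travel":[0,0,0],"claw":0.045},{"angular":[0,0,0],"travel":[0,0,0.006],"claw":0.045},{"angular":[0,0,0],"travel":[0,0,0.006],"claw":0.045},{"angular":[0,0,0],"travel":[0,0,0.006],"claw":0.01},{"angular":[0,0,0],"travel":[0,0,0.006],"claw":0.01},{"angular":[0,0,0],"travel":[0,0,0.006],"claw":0.01},{"angular":[0,0,0],"travel":[0,0,0.006],"claw":0.01},{"angular":[0,0,0],"travel":[0,0,0.006],"claw":0.01}]' 60
python3 -m crank '[{"angular":[0,0,0],"travel":[-0.0106,0,-0.0106],"claw":0.01},{"angular":[0,0,0],"travel":[-0.0212,0,-0.0212],"claw":0.01},{"angular":[0,0,0],"travel":[-0.0354,0,-0.0354],"claw":0.01},{"angular":[0,0,0],"travel":[-0.06,0,-0.06],"claw":0.01},{"angular":[0,0,0],"travel":[-0.085,0,-0.085],"claw":0.01},{"angular":[0,0,0],"travel":[-0.11,0,-0.11],"claw":0.01},{"angular":[0,0,0],"travel":[-0.13,0,-0.13],"claw":0.01},{"angular":[0,0,0],"travel":[-0.13,0,-0.13],"claw":0.01}]'
python3 - <<'E'
from h import *
from cell import camera,arm
s=arm.sense();R=Ro.from_euler('xyz',s['tcp_rot']);p=s['position']
for n in('scene','top','wrist'):
    c=camera(n); np.savez('pics/%s6.npz'%n,**c)
    g=p+R.apply([0,0,-.025]); print(n,proj(c,g))
    if n=='scene': S=c,proj(c,g)
    if n=='wrist': W=c
S0,(u,v)=S; u,v=int(u),int(v)
a=cv2.resize(S0['image'][v-45:v+45,u-60:u+60,::-1],(400,300),interpolation=cv2.INTER_CUBIC)
b=cv2.resize(W['image'][100:325,100:400,::-1],(400,300))
cv2.imwrite('pics/v6.png',np.hstack([a,cv2.convertScaleAbs(b,alpha=1.4)])); print(u-60,v-45)
E
```

```text
time: 4.85
position: [0.5378, 0.1936, 0.0477]
tcp_rot: [3.141, 0.787, 0.298]
wrist_force: [0.3, -1.7, -0.5]
gripper_width: 0.301
time: 5.65
position: [0.539, 0.1948, 0.2363]
tcp_rot: [-3.141, 0.777, 0.299]
wrist_force: [0.0, -0.0, -2.7]
gripper_width: 0.299
scene [113.61354677 212.21211046]
top [122.897642   156.82147254]
wrist [256.76903553 233.66409725]
53 167
```

View pics/v6.png

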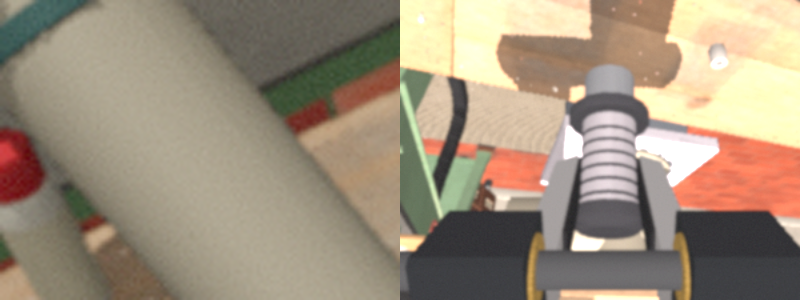

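The greaser is lifted out and held straight between the pads: nose end at crop (610,70), flange at columns 570–648, cap bottom at row 237. The scene view is blocked by the arm. I fit its in-hand pose and plan the approach to the nipple.

```bash
cat > fit.py <<'E'
from h import *
from scipy.optimize import least_squares
th=np.linspace(0,2*np.pi,90)
def rings(c,R,p,q):
    # q: gx,gy,gz tool; a tilt about tool y; b tilt about tool x. axis toward cap
    ax=Ro.from_euler('yx',[q[3],q[4]]).apply([0,0,-1]); u=np.cross(ax,[0,1,0]);u/=np.linalg.norm(u);v=np.cross(ax,u)
    out={}
    for n,r,s in(('n',.015,-.056),('f',.023,-.032),('F',.023,-.024),('c',.019,.024),('C',.019,.036)):
        P=np.array(q[:3])+s*ax+r*(np.cos(th)[:,None]*u+np.sin(th)[:,None]*v)
        out[n]=np.array([proj(c,p+R.apply(x)) for x in P])
    return out
E
python3 - <<'E'
from fit import *
import json
c=np.load('pics/wrist6.npz')
from cell import arm
s=arm.sense();R=Ro.from_euler('xyz',s['tcp_rot']);p=s['position']
X=lambda x:100+(x-400)*.75; Y=lambda y:100+y*.75
obs=np.array([Y(66),X(586),X(634),Y(94),X(570),X(648),Y(237),X(578),X(642)])
def f(q):
    o=rings(c,R,p,q); fl=np.vstack([o['f'],o['F']]);cp=np.vstack([o['c'],o['C']]);n=o['n']
    return np.array([n[:,1].min(),n[:,0].min(),n[:,0].max(),fl[:,1].min(),fl[:,0].min(),fl[:,0].max(),cp[:,1].max(),cp[:,0].min(),cp[:,0].max()])
q0=np.array([.0023,0,-.0225,np.pi/4,0]); print(Ro.from_euler('yx',q0[3:]).apply([0,0,-1]))
for sg in(1,-1):
    q0[3]=sg*np.pi/4
    print(sg,(f(q0)-obs).round(1))
q0[3]=np.pi/4
r=least_squares(lambda q:np.r_[f(q)-obs,(q-q0)/[.0015,.003,.0015,.08,.08]],q0,x_scale=[.01,.01,.01,.1,.1],diff_step=1e-3)
print(r.x,r.fun.round(1))
E
```

```text
[-0.70710678  0.         -0.70710678]
1 [-2.8 -1.  -0.1 -4.3 -1.   1.5  1.6 -5.8  5.1]
-1 [ 82.1   0.6  -1.6  37.5   0.3   0.2 -43.5  -8.    7.2]
[-1.17869704e-03  1.68810695e-04 -1.81820475e-02  8.79157671e-01
 -4.18918372e-04] [-1.5 -0.7  0.  -0.2 -0.3  1.3  0.9 -4.3  4.  -2.3  0.1  2.9  1.2 -0. ]
```

```bash
cat >> fit.py <<'E'
def target(T,yaw,h,q,rotcorr=None):
    "TCP pose to bring mouth h above tip T along the nipple axis"
    n=np.array([-np.cos(yaw)*.5,-np.sin(yaw)*.5,np.sqrt(.75)])
    ax=Ro.from_euler('yx',q[3:]).apply([0,0,-1])
    R=Ro.from_euler('xyz',[np.pi,np.pi/3-q[3],yaw]); # pitch such that ax->n
    m=np.cross(R.apply(ax),n); R=Ro.from_rotvec(m/np.linalg.norm(m)*np.arcsin(np.linalg.norm(m)))*R if np.linalg.norm(m)>1e-6 else R
    return T+n*(h+.056)-R.apply(q[:3]),R,n
E
python3 - <<'E'
from fit import *
from cell import arm
c=np.load('pics/wrist6.npz')
s=arm.sense();R=Ro.from_euler('xyz',s['tcp_rot']);p=s['position']
X=lambda x:100+(x-400)*.75; Y=lambda y:100+y*.75
obs=np.array([Y(66),X(586),X(634),Y(94),X(570),X(648),Y(237)])
def f(q):
    o=rings(c,R,p,q); fl=np.vstack([o['f'],o['F']]);cp=np.vstack([o['c'],o['C']]);n=o['n']
    return np.array([n[:,1].min(),n[:,0].min(),n[:,0].max(),fl[:,1].min(),fl[:,0].min(),fl[:,0].max(),cp[:,1].max()])
q0=np.array([.0023,0,-.0225,np.pi/4,0])
r=least_squares(lambda q:np.r_[(f(q)-obs)/1.5,(q-q0)/[.0015,.003,.0015,.05,.05]],q0,x_scale=[.01,.01,.01,.1,.1],diff_step=1e-3)
q=r.x;print(q,r.fun.round(1)); np.save('q.npy',q)
P,Rt,n=target(np.array([.509,-.201,.113]),np.radians(-12),.08,q); print(P,Rt.as_euler('xyz'),n,Rt.apply(Ro.from_euler('yx',q[3:]).apply([0,0,-1]))); go(P,Rt)
E
```

```text
[ 6.51861831e-04 -2.39949998e-04 -2.09721644e-02  7.88711600e-01
 -1.28960290e-02] [-0.7 -0.3  0.  -1.6 -0.5  0.8  1.6 -1.1 -0.1  1.   0.1 -0.3]
[ 0.43647284 -0.18569567  0.21070967] [-3.13342115  0.26512801 -0.20278017] [-0.4890738   0.10395585  0.8660254 ] [-0.4890738   0.10395585  0.8660254 ]
angular [0.2617, 0.5128, 0.4368] travel [-0.1338, 0.3333, 0.1615]
```

```bash
python3 -m crank '[{"angular":[0,0,0],"travel":[-0.02,0.04,-0.01],"claw":0.01},{"angular":[0.26,0.51,0.435],"travel":[-0.134,0.333,0.1615],"claw":0.01},{"angular":[0.26,0.51,0.435],"travel":[-0.134,0.333,0.1615],"claw":0.01},{"angular":[0.26,0.51,0.435],"travel":[-0.134,0.333,0.1615],"claw":0.01},{"angular":[0.26,0.51,0.435],"travel":[-0.134,0.333,0.1615],"claw":0.01},{"angular":[0.26,0.51,0.435],"travel":[-0.134,0.333,0.1615],"claw":0.01},{"angular":[0.26,0.51,0.435],"travel":[-0.134,0.333,0.1615],"claw":0.01},{"angular":[0.26,0.51,0.435],"travel":[-0.134,0.333,0.1615],"claw":0.01},{"angular":[0.26,0.51,0.435],"travel":[-0.134,0.333,0.1615],"claw":0.01},{"angular":[0.26,0.51,0.435],"travel":[-0.134,0.333,0.1615],"claw":0.01}]'
python3 -m crank '[{"angular":[0,0,0],"travel":[0,0,0],"claw":0.01},{"angular":[0,0,0],"travel":[0,0,0],"claw":0.01},{"angular":[0,0,0],"travel":[0,0,0],"claw":0.01}]'
python3 - <<'E'
from fit import *
from cell import arm,camera
q=np.load('q.npy')
c=camera('wrist');np.savez('pics/w7.npz',**c); t=camera('top'); np.savez('pics/t7.npz',**t); sc=camera('scene'); np.savez('pics/s7.npz',**sc)
T=np.array([.509,-.201,.113]); P,Rt,n=target(T,np.radians(-12),.08,q); go(P,Rt)
for k in(c,t,sc): print(proj(k,T),proj(k,T-.018*n),proj(k,T+.08*n))
im=c['image'][:,:,::-1]; 
A=cv2.resize(im[40:260,130:390],None,fx=1.9,fy=1.9,interpolation=cv2.INTER_CUBIC)
def cr(k,w,h,f):
    u,v=proj(k,T).astype(int); print('crop0',u-w//2,v-h//2); return cv2.resize(k['image'][v-h//2:v+h//2,u-w//2:u+w//2,::-1],None,fx=f,fy=f,interpolation=cv2.INTER_CUBIC)
B=np.vstack([cr(t,60,42,5),cr(sc,60,42,5)]); o=np.zeros((420,800,3),np.uint8); o[:418,:494]=A; o[:420,494:794]=B
cv2.imwrite('pics/v7.png',o)
E
```

```text
time: 6.8
position: [0.4343, -0.1859, 0.2104]
tcp_rot: [-3.133, 0.273, -0.204]
wrist_force: [0.6, -0.2, -4.0]
gripper_width: 0.298
time: 7.1
position: [0.4367, -0.1841, 0.212]
tcp_rot: [-3.134, 0.268, -0.199]
wrist_force: [-0.4, -0.4, -3.3]
gripper_width: 0.3
angular [0.0024, 0.0026, 0.0033] travel [0.0005, 0.001, 0.0014]
[259.66927091  92.52747586] [259.74132446  79.97232066] [259.28329595 160.08198099]
[261.3326301  183.30451719] [261.85085612 181.68360112] [258.86820614 191.01150568]
[258.54628222 189.73305405] [257.1614357  191.84546903] [265.22010643 179.55286046]
crop0 231 162
crop0 228 168
```

View pics/v7.png

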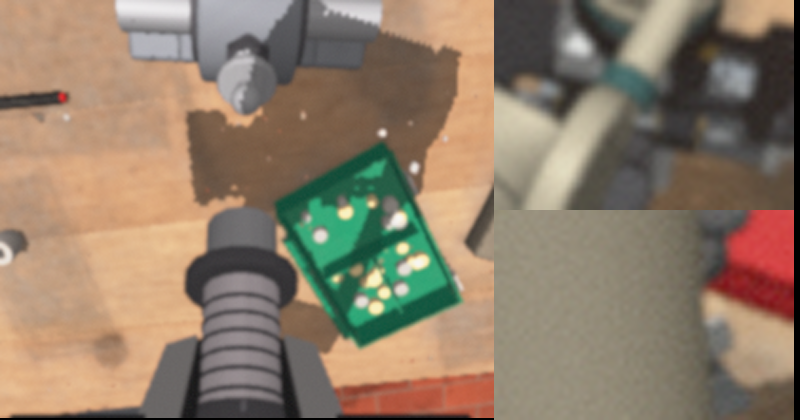

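The nipple ball's lower end is at crop (244,113) and the collar is around (246,84), both about 5 px lower than predicted, so the tip is about 5 mm nearer the robot. The top and scene views are blocked by the arm. I refine with masks.

```bash
python3 - <<'E'
from fit import *
c=np.load('pics/w7.npz'); im=c['image']; hsv=cv2.cvtColor(im,cv2.COLOR_RGB2HSV)
m=(hsv[:,:,1]<75).astype(np.uint8)
print('rows: metal span near nipple')
for v in range(76,104):
    x=np.flatnonzero(m[v,225:295]); print(v,(225+x.min(),225+x.max(),len(x)) if len(x) else None,end=' ')
print('\nfoot/shaft bottom by column')
for u in list(range(192,234,5))+list(range(286,334,5)):
    x=np.flatnonzero(m[40:100,u]); print(u,40+x.max() if len(x) else None,end='; ')
n5=lambda y:np.array([-np.cos(y)*.5,-np.sin(y)*.5,.866])
T=np.array([.509,-.201,.113]);n=n5(np.radians(-12))
def sil(T,n):
    C=T-.008*n; u=np.cross(n,[0,1,0]);u/=np.linalg.norm(u);w=np.cross(n,u);th=np.linspace(0,6.283,90)[:,None]
    d=c['pose'][:3,3]-C;d/=np.linalg.norm(d);a=np.cross(d,[0,0,1]);a/=np.linalg.norm(a);b=np.cross(d,a)
    ball=np.array([proj(c,x) for x in C+.008*(np.cos(th)*a+np.sin(th)*b)]); col=np.array([proj(c,x) for x in T-.018*n+.016*(np.cos(th)*u+np.sin(th)*w)])
    return ball,col
b,k=sil(T,n); print('\nball',b.min(0),b.max(0),'collar',k.min(0),k.max(0))
b,k=sil(T+[-.005,0,0],n); print('ball-5mm',b.min(0),b.max(0),'collar',k.min(0),k.max(0))
E
```

```text
rows: metal span near nipple
76 (np.int64(235), np.int64(285), 51) 77 (np.int64(235), np.int64(285), 51) 78 (np.int64(235), np.int64(284), 50) 79 (np.int64(235), np.int64(284), 50) 80 (np.int64(236), np.int64(284), 49) 81 (np.int64(237), np.int64(283), 47) 82 (np.int64(238), np.int64(283), 46) 83 (np.int64(243), np.int64(282), 40) 84 (np.int64(244), np.int64(281), 38) 85 (np.int64(244), np.int64(275), 32) 86 (np.int64(244), np.int64(275), 32) 87 (np.int64(244), np.int64(274), 31) 88 (np.int64(245), np.int64(274), 30) 89 (np.int64(245), np.int64(274), 30) 90 (np.int64(246), np.int64(273), 28) 91 (np.int64(247), np.int64(272), 26) 92 (np.int64(247), np.int64(271), 25) 93 (np.int64(248), np.int64(271), 24) 94 (np.int64(250), np.int64(269), 20) 95 (np.int64(251), np.int64(267), 17) 96 (np.int64(252), np.int64(265), 14) 97 (np.int64(253), np.int64(264), 12) 98 (np.int64(254), np.int64(263), 10) 99 (np.int64(255), np.int64(262), 8) 100 None 101 (np.int64(289), np.int64(289), 1) 102 None 103 None 
foot/shaft bottom by column
192 54; 197 68; 202 71; 207 71; 212 71; 217 72; 222 72; 227 72; 232 72; 286 75; 291 75; 296 75; 301 75; 306 75; 311 76; 316 76; 321 74; 326 63; 331 50; 
ball [251.5198909   77.98988133] [267.88973696  95.51389708] collar [243.66108936  65.65273292] [275.84745692  92.90272855]
ball-5mm [252.58007977  83.37431718] [268.79896187 100.62958055] collar [244.77287284  71.27658299] [276.67426932  97.75376353]
```

```bash
python3 - <<'E'
from fit import *
c=np.load('pics/w7.npz')
a,b=onz(c,207,72,.012),onz(c,311,76,.012); d=a-b; d*=np.sign(d[1]); yaw=-np.arctan2(d[0],d[1]); print('yaw',np.degrees(yaw))
n=lambda y:np.array([-np.cos(y)*.5,-np.sin(y)*.5,.866])
def ballC(T,y):
    C=T-.008*n(y); d=c['pose'][:3,3]-C;D=np.linalg.norm(d);return proj(c,C),277.3*.008/(D)
def e(x):
    C,r=ballC(np.array([x[0],x[1],.113]),yaw); k=proj(c,np.array([x[0],x[1],.113])-.018*n(yaw)); return [C[1]+r*1.07-99.6,(C[0]-258.6)*1,(k[0]-259.6)]
r=least_squares(e,[.505,-.2],x_scale=.01,diff_step=1e-4); T=np.array([*r.x,.113]); print(T,r.fun)
np.save('T.npy',np.r_[T,yaw]); q=np.load('q.npy')
for h in(.03,.012):
    P,R,_=target(T,yaw,h,q); go(P,R)
E
```

```text
yaw -13.560670575501424
[ 0.50496082 -0.19938674  0.113     ] [-1.35101389e-04  4.02789772e-01 -4.10021003e-01]
angular [0.0096, 0.0028, 0.0296] travel [0.032, -0.0007, 0.0377]
angular [0.0096, 0.0028, 0.0296] travel [0.0447, -0.0002, 0.0504]
```

```bash
python3 -m crank '[{"angular":[0.0096,0.0028,0.0296],"travel":[0.016,-0.0003,0.019],"claw":0.01},{"angular":[0.0096,0.0028,0.0296],"travel":[0.032,-0.0005,0.0377],"claw":0.01},{"angular":[0.0096,0.0028,0.0296],"travel":[0.0445,-0.0002,0.050],"claw":0.01},{"angular":[0.0096,0.0028,0.0296],"travel":[0.0445,-0.0002,0.050],"claw":0.01},{"angular":[0.0096,0.0028,0.0296],"travel":[0.0445,-0.0002,0.050],"claw":0.01},{"angular":[0.0096,0.0028,0.0296],"travel":[0.0445,-0.0002,0.050],"claw":0.01}]'
python3 - <<'E'
from fit import *
from cell import arm,camera
q=np.load('q.npy'); T=np.load('T.npy');yaw=T[3];T=T[:3]
c=camera('wrist');np.savez('pics/w8.npz',**c)
P,R,n=target(T,yaw,.012,q); go(P,R)
s=arm.sense(); o=rings(c,Ro.from_euler('xyz',s['tcp_rot']),s['position'],q)
F=lambda a:((a-[190,50])*4).round(0)
print('pred nose',F(o['n'].min(0)),F(o['n'].max(0)),'flange',F(o['F'].min(0)),F(o['F'].max(0)),'tip',F(proj(c,T)),'ballC',F(proj(c,T-.008*n)),'collar',F(proj(c,T-.018*n)))
cv2.imwrite('pics/v8.png',cv2.resize(cv2.convertScaleAbs(c['image'][50:200,190:330,::-1],alpha=1.3),None,fx=4,fy=4,interpolation=cv2.INTER_CUBIC))
E
```

```text
time: 7.85
position: [0.4656, -0.1911, 0.1531]
tcp_rot: [-3.134, 0.264, -0.232]
wrist_force: [0.1, 0.8, -3.0]
gripper_width: 0.3
angular [0.0002, -0.0014, -0.0018] travel [0.0004, -0.0011, 0.0014]
pred nose [196. 397.] [343. 485.] flange [146. 516.] [390. 634.] tip [264. 394.] ballC [264. 365.] collar [264. 329.]
```

View pics/v8.png

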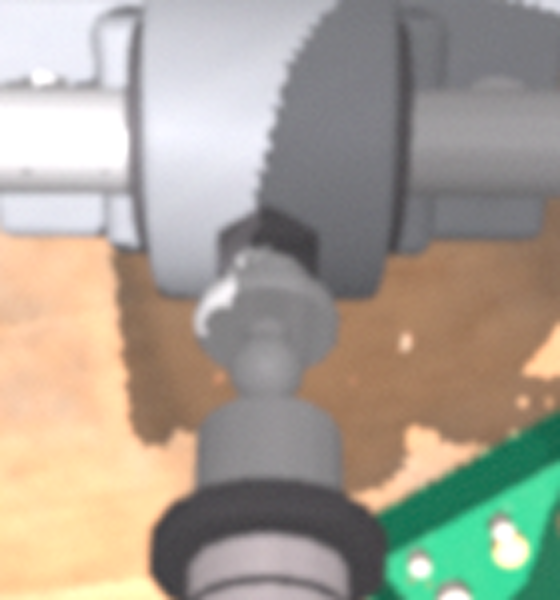

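In this view the nose is centred at column 270, the ball at 267 and the collar at 267. The rim sits just below the ball and the shaft is level, so the mouth lines up within about 1 mm. I go over the ball (20 mm) in small steps and check the force.

```bash
python3 -m crank '[{"angular":[0,0,0],"travel":[0.0004,-0.0006,0.0014],"claw":0.01},{"angular":[0,0,0],"travel":[0.004,-0.0005,0.005],"claw":0.01},{"angular":[0,0,0],"travel":[0.0075,-0.0003,0.0085],"claw":0.01},{"angular":[0,0,0],"travel":[0.01,-0.0002,0.011],"claw":0.01},{"angular":[0,0,0],"travel":[0.01,-0.0002,0.011],"claw":0.01}]'
python3 -m crank '[{"angular":[0,0,0],"travel":[0.002,0,0.002],"claw":0.01},{"angular":[0,0,0],"travel":[0.0045,0.0002,0.0045],"claw":0.01},{"angular":[0,0,0],"travel":[0.0045,0.0002,0.0045],"claw":0.01}]'
cat > chk.py <<'E'
from fit import *
from cell import arm
q=np.load('q.npy'); T=np.load('T.npy');yaw=T[3];T=T[:3]
s=arm.sense();R=Ro.from_euler('xyz',s['tcp_rot']); n=target(T,yaw,0,q)[2]; ax=R.apply(Ro.from_euler('yx',q[3:]).apply([0,0,-1]))
m=s['position']+R.apply(q[:3])-.056*ax; d=m-T; F=s['wrist_force']
print('t',s['time'],'h mm',(d@n*1e3).round(2),'lateral in tool mm',(R.inv().apply(d-d@n*n)*1e3).round(2),'axis err deg',np.degrees(np.arccos(ax@n)).round(2),'F tool',R.inv().apply(F).round(1),'F axial',(F@n).round(1),'F lat world',(F-F@n*n).round(1),'Tq',s['wrist_torque'].round(2),'w',s['gripper_width'])
print('n in tool',R.inv().apply(n))
E
python3 chk.py
```

```text
time: 8.4
position: [0.4719, -0.1922, 0.1383]
tcp_rot: [-3.133, 0.266, -0.232]
wrist_force: [-0.5, 0.2, -3.3]
gripper_width: 0.297
time: 8.7
position: [0.4751, -0.1931, 0.133]
tcp_rot: [-3.133, 0.266, -0.232]
wrist_force: [0.2, 0.4, -3.4]
gripper_width: 0.298
t 8.7 h mm -9.16 lateral in tool mm [-0.79  0.89  0.79] axis err deg 0.06 F tool [ 1.  -0.4  3.3] F axial -3.0 F lat world [-1.3  0.7 -0.8] Tq [ 0.01 -0.24  0.01] w 0.2981330454650854
n in tool [-0.70988498 -0.00822822 -0.70426956]
```

```bash
python3 -m crank '[{"angular":[0,0,0],"travel":[0.002,0,0.002],"claw":0.01},{"angular":[0,0,0],"travel":[0.004,0,0.004],"claw":0.01},{"angular":[0,0,0],"travel":[0.0055,0,0.0055],"claw":0.01},{"angular":[0,0,0],"travel":[0.0055,0,0.0055],"claw":0.01}]'
python3 chk.py
```

```text
time: 9.1
position: [0.4782, -0.1937, 0.1266]
tcp_rot: [-3.133, 0.267, -0.232]
wrist_force: [-1.3, 0.8, -2.6]
gripper_width: 0.303
t 9.1 h mm -16.25 lateral in tool mm [-1.15  0.7   1.16] axis err deg 0.11 F tool [-0.7 -0.4  2.9] F axial -1.6 F lat world [-2.1  1.  -1.3] Tq [0.11 0.02 0.02] w 0.30341647836655544
n in tool [-0.71072309 -0.00832142 -0.70342266]
```

```bash
python3 -m crank '[{"angular":[0,0,0],"travel":[0.0014,0,0.0014],"claw":0.01},{"angular":[0,0,0],"travel":[0.0028,0,0.0028],"claw":0.01},{"angular":[0,0,0],"travel":[0.0042,0,0.0042],"claw":0.01},{"angular":[0,0,0],"travel":[0.0042,0,0.0042],"claw":0.01}]'
python3 chk.py
```

```text
time: 9.5
position: [0.4789, -0.1939, 0.1241]
tcp_rot: [-3.134, 0.27, -0.232]
wrist_force: [-5.3, 2.5, 10.5]
gripper_width: 0.297
t 9.5 h mm -18.79 lateral in tool mm [-1.66  0.72  1.68] axis err deg 0.3 F tool [-8.3 -1.3 -8.6] F axial 11.9 F lat world [0.5 1.1 0.2] Tq [ 0.54  1.57 -0.03] w 0.2971065104179601
n in tool [-0.71302943 -0.00776012 -0.70109116]
```

```bash
python3 -m crank '[{"angular":[0,0,0],"travel":[0.0012,0,0.0012],"claw":0.01},{"angular":[0,0,0],"travel":[0.0024,0,0.0024],"claw":0.01},{"angular":[0,0,0],"travel":[0.0036,0,0.0036],"claw":0.01},{"angular":[0,0,0],"travel":[0.0036,0,0.0036],"claw":0.01}]'
python3 chk.py
```

```text
time: 9.9
position: [0.4821, -0.1946, 0.1189]
tcp_rot: [-3.134, 0.269, -0.232]
wrist_force: [-5.3, 1.1, 6.3]
gripper_width: 0.294
t 9.9 h mm -24.96 lateral in tool mm [-1.46  0.72  1.47] axis err deg 0.22 F tool [-6.8  0.1 -4.7] F axial 8.1 F lat world [-1.3  0.2 -0.7] Tq [ 0.29  1.16 -0.03] w 0.294476455345824
n in tool [-0.71203188 -0.00776839 -0.70210416]
```

The jaws have snapped: the travel jumped about 6 mm and the force fell. I keep pushing to the stop.

```bash
python3 -m crank '[{"angular":[0,0,0],"travel":[0.0012,0,0.0012],"claw":0.01},{"angular":[0,0,0],"travel":[0.0024,0,0.0024],"claw":0.01},{"angular":[0,0,0],"travel":[0.0036,0,0.0036],"claw":0.01},{"angular":[0,0,0],"travel":[0.0036,0,0.0036],"claw":0.01},{"angular":[0,0,0],"travel":[0.0036,0,0.0036],"claw":0.01}]'
python3 chk.py
```

```text
time: 10.4
position: [0.4832, -0.1949, 0.1162]
tcp_rot: [-3.134, 0.271, -0.232]
wrist_force: [-8.2, 1.7, 16.2]
gripper_width: 0.3
t 10.4 h mm -27.88 lateral in tool mm [-1.78  0.68  1.81] axis err deg 0.36 F tool [-12.4   0.1 -13.4] F axial 18.2 F lat world [ 0.7 -0.4  0.4] Tq [ 0.7   2.16 -0.  ] w 0.3004086243200653
n in tool [-0.71374918 -0.00759644 -0.70036019]
```

```bash
python3 -m crank '[{"angular":[0,0,0],"travel":[0.001,0,0.001],"claw":0.01},{"angular":[0,0,0],"travel":[0.002,0,0.002],"claw":0.01},{"angular":[0,0,0],"travel":[0.002,0,0.002],"claw":0.01},{"angular":[0,0,0],"travel":[0.002,0,0.002],"claw":0.01}]'
python3 chk.py
```

```text
time: 10.8
position: [0.4829, -0.1948, 0.1159]
tcp_rot: [-3.134, 0.274, -0.232]
wrist_force: [-10.4, 3.0, 27.0]
gripper_width: 0.302
t 10.8 h mm -28.01 lateral in tool mm [-2.18  0.69  2.22] axis err deg 0.52 F tool [-17.7  -0.7 -23. ] F axial 28.8 F lat world [ 3.6 -0.3  2. ] Tq [ 0.99  3.26 -0.03] w 0.3020942589838398
n in tool [-0.71575021 -0.00729271 -0.6983183 ]
```

It is now stiff: a further 2.8 mm commanded gave 0.1 mm and +10 N, so it is at the stop. I hold, and check numerically that the greaser has not slipped in the grip.

```bash
python3 -m crank '[{"angular":[0,0,0],"travel":[0,0,0],"claw":0.01},{"angular":[0,0,0],"travel":[0,0,0],"claw":0.01},{"angular":[0,0,0],"travel":[0,0,0],"claw":0.01},{"angular":[0,0,0],"travel":[0,0,0],"claw":0.01},{"angular":[0,0,0],"travel":[0,0,0],"claw":0.01}]'
python3 chk.py
python3 - <<'E'
from fit import *
from cell import camera
a=np.load('pics/w8.npz')['image']; c=camera('wrist'); np.savez('pics/w9.npz',**c); b=c['image']
g=[cv2.cvtColor(x,cv2.COLOR_RGB2GRAY).astype(np.float32) for x in(a,b)]
tpl=g[0][165:215,230:286]
r=cv2.matchTemplate(g[1][150:230,215:301],tpl,cv2.TM_CCOEFF_NORMED); _,v,_,l=cv2.minMaxLoc(r); print('flange/grip shift px',l[0]-15,l[1]-15,'score',round(v,3))
q=np.load('q.npy'); T=np.load('T.npy'); n=target(T[:3],T[3],0,q)[2]
for s in(-.018,-.024,-.029,-.035): print(s,proj(c,T[:3]+s*n).round(1))
print('gray down col 262',g[1][60:190:3,262].astype(int).tolist())
E
```

```text
time: 11.3
position: [0.4828, -0.1948, 0.1159]
tcp_rot: [-3.134, 0.274, -0.232]
wrist_force: [-10.7, 3.4, 25.8]
gripper_width: 0.301
t 11.3 h mm -27.99 lateral in tool mm [-2.19  0.68  2.23] axis err deg 0.52 F tool [-17.7  -1.  -21.8] F axial 28.0 F lat world [2.9 0.1 1.6] Tq [ 1.03  3.22 -0.07] w 0.3012498979983192
n in tool [-0.71571067 -0.00727864 -0.69835898]
flange/grip shift px 0 0 score 0.918
-0.018 [256.3 168.9]
-0.024 [256.3 162.7]
-0.029 [256.4 157.6]
-0.035 [256.4 151.7]
gray down col 262 [167, 164, 112, 91, 91, 95, 97, 98, 98, 99, 101, 103, 101, 103, 102, 102, 101, 101, 100, 98, 96, 96, 94, 94, 91, 84, 59, 73, 119, 122, 114, 114, 116, 114, 116, 115, 111, 64, 61, 63, 55, 80, 145, 147]
```

The greaser has not slipped (0 px shift) and the force and position are steady, so I hand in.

```bash
python3 -c "
from cell import ticket
print(ticket.close_job())"
```

```text
the job is handed in; nothing more can be done
None
```

I took the greaser out of its stand, lined it up with the nipple of the smaller bearing and pushed it along the nipple's axis until it snapped over the head. I handed the job in at about 11.4 s with the gripper still holding and pushing.

- **Snap:** the push peaked at about 15 N. The greaser then jumped about 6 mm deeper and the push fell to about 11 N.
- **Collar at its stop:** by my estimate the mouth ended 28.0 mm below the tip, against a nominal 29 mm. A further 2.8 mm commanded moved it only 0.1 mm and raised the force by about 10 N, so I take it as fully down. I had no direct reading of the collar.
- **Last hold:** over 0.5 s the axial push stayed steady at 28 N (about 31 N allowing for the greaser's weight). The sideways force was about 3 N and the axis error 0.5°.
- **Grip:** the greaser had not shifted in the gripper (0 px in the wrist picture).

**What disagreed or went unchecked:**
- The wrist picture showed the fingertips falling short of the nominal tool point, so I regripped 6 mm deeper before lifting.
- My position estimate shows the mouth about 3 mm off my estimate of the nipple's axis. The low sideways force suggests this is calibration error and arm flex rather than a bad fit.
- The arm hid the nipple from the top and scene cameras, so I could not confirm the end state from a second view.
- I did not look again at the small loose parts; no contact with them was planned.

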